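# Save the ammonite and tip the waste chips off the sorting pan

## Task

Pick the coiled ammonite off the sorting pan and set it down gently, lying flat, in the empty card specimen box. Then lift the pan by its handle and tip it so that all five waste rock chips slide off its open lip into the rubble tub, without handling the chips, and put the empty pan back down flat where it stood. Leave the tub, both card boxes, the bottle and the tools where they are.

Things in the scene. Friction and masses are not known exactly. Their poses are not given: they have to be found in the camera images.
- tray: flat aluminium sorting pan, 0.17 kg; origin mid-underside, x axis from handle to lip, z up. Floor 3 mm thick, rear wall at x -115 mm, open lip (no wall) at x +135. Side walls 20 mm high, inner faces y +-80 mm, from x +45 converging to +-55 at the lip. Black bar handle x -123 to -213 mm, 22 mm wide, z 18 to 38 mm. Lip faces away from the robot. Stone slides on it from 18 to 26 degrees of tilt
- tray_grip (a point): where to grip the pan's level bar handle: on its axis, 160 mm behind the pan's origin and 28 mm above its underside; 18 mm free below the handle, over 30 mm free on each side
- tray_lip (a point): middle of the pan's open lip, on the floor's upper face, 135 mm ahead of the pan's origin and 3 mm above its underside
- fossil: the ammonite: flat coiled shell, a disc 44 mm across and 14 mm thick, 45 g, lying flat on the pan. Origin: centre of its underside, z up. Its rim is upright from 4 to 10 mm above its underside. Chips lie 60 mm or more from it, centre to centre; the pan's walls as near as 38 mm from its centre; most finger room is diagonally between them
- chip1: waste chip of broken rock, angular, 25 x 19 x 18 mm, 18 g; origin: centre of its underside. The five chips and the ammonite lie in two rows of three on the pan, each in any of the six places
- chip2: waste chip of broken rock, 22 x 22 x 16 mm, 18 g; origin: centre of its underside
- chip3: waste chip of broken rock, 27 x 21 x 16 mm, 18 g; origin: centre of its underside
- chip4: waste chip of broken rock, 20 x 19 x 19 mm, 18 g; origin: centre of its underside
- chip5: waste chip of broken rock, 23 x 19 x 15 mm, 18 g; origin: centre of its underside
- tub: rubble tub: open rectangular grey plastic tub, 220 mm (x) by 200 mm (y) and 80 mm high, walls and floor 5 mm, with a rim 8 mm wide turned outwards (236 x 216 mm over the rim); 0.9 kg, loose on the bench, left or right of the pan. Origin: centre of its underside
- specimen_box: the empty card specimen box: shallow open box 120 mm (x) by 100 mm (y), 22 mm high, walls 3 mm, padded floor 4 mm above its underside; loose, on the other side of the pan from the tub. Origin: centre of its underside
- filled_box: bystander: another card box, 110 x 90 x 22 mm, with a trilobite on a rock slab in it, 25 mm high over all, in a back corner; origin: centre of its underside
- bottle: bystander: amber bottle standing in the other back corner, 62 mm across, 145 mm tall; origin: centre of its underside
- hammer: bystander: trimming hammer lying across, beyond the pan's lip, 260 mm long, head 25 mm high; origin: on its underside midway along, x axis towards the head
- chisel: bystander: yellow-handled chisel lying beside the pan's handle, on its left seen from the robot, 154 mm long, 17 mm wide, 16 mm high; origin: on its underside 70 mm from the handle's end, x axis towards the blade
- brush: bystander: flat brush lying between the specimen box and the robot, 190 mm long, 42 mm wide, 20 mm high; origin: on its underside midway along, x axis towards the bristles
- nodule_a: bystander: heavy rock nodule standing to the left of the pan, within a circle 56 mm across, 58 mm high; does not move; origin: centre of its underside
- nodule_b: bystander: heavy rock nodule standing to the right of the pan, within a circle 56 mm across, 48 mm high; does not move; origin: centre of its underside

How it is judged:
By the outcome, as a careful person would: the job done as asked, in the order asked, and still so for the second after the job is handed in, with the robot touching nothing.
It also fails if it takes over 67 s, if anything falls off the work surface, if the arm or the gripper's body presses on something with over 40 N, if the wrist force passes 120 N, or if a joint passes its speed limit or range.

## Robot

A 6-joint arm with a two-finger parallel gripper is mounted at the origin on the work surface. World frame = base frame: x ahead of the robot, y to its left, z up, the work surface at z = 0. Lengths are in m, angles in rad, forces in N, time in s.
With the tool pointing down it reaches from about 0.275 to 0.85 m from the base axis. Payload 19 kg.
Tool frame: the origin (TCP) lies at the very end of the fingers, on their centre line; the grasp point (between the pads) lies 19 mm behind it; z points along the fingers, y is the line along which they close (so a half turn about z gives the same grasp; the last joint's range is limited). The gripper opens to 85 mm and grips with 20 to 120 N. Pads are 22 mm wide; open, the fingers measure 114 mm over their backs; the gripper's body (76 mm by 85 mm) begins 54 mm behind the grasp point. The pads swing forward as they close: fully open they stand 13 mm farther back than shut.
Start: joints at [1.191, 0.15, 1.437, -0, 1.554, -0.134], TCP at [0.14, 0.558, 0.231] pointing down, gripper open.
Joint ranges: [-2.8, 2.8], [-0.68, 2.1], [0.12, 2.68], [-1.39, 4.53], [0.16, 2.79], [-2.81, 2.81]. Speed limits (rad/s): [1.89, 1.89, 2.22, 3.01, 3.01, 3.01].

## Interface

Orientations are given as a rotation vector (axis times angle).
In Python, from station import r gives the robot as it stands.
- The arm moves only by the shell command python3 inch.py 'ROWS' [FORCE]. ROWS is a JSON list of rows, 1 to 5 of them, each of 7 numbers: a rotation vector rx, ry, rz in rad, then dx, dy, dz in m, then the opening from 0.0 (shut) to 1.0 (fully open); each row is the pose to reach, as a shift and turn from the pose commanded when the command began, along the tool's axes at that moment; what a row does not reach only later rows make up. A row lasts 1/8 s, in which the tool goes at most 0.0625 m and 0.188 rad, less where a joint would pass 70% of its speed; a pose out of reach is approached as far as the arm can. The fingers move at their own pace and stop on an object; FORCE is the grip in N (left out, the last holds). Time passes only in rows, so rows that do not move let the fingers close. It prints the time, the measured TCP pose, the force, the opening and the grip force at its end.
- r.observe(): the state, without advancing time (a new reading comes with each control period).
- r.read_camera(name): name is "scene" or "top" or "wrist"; returns a dict with "color" (480x640x3 uint8, blue, green, red), "z_map" (480x640 float32, m along the optical axis (not along the pixel's ray), 0 where there is no reading), "K" (3x3 intrinsics, pixels), "origin" and "orientation" of the camera in the world; the wrist camera has in their place "T_tool_cam" (4x4, takes a point from camera to tool coordinates, whose origin is the TCP and whose axes are the flange's). Camera axes: x right, y down, z forward; pixel columns grow to the right and rows downward; lengths in m; the calibration is good to about 2 mm. A picture is of the moment at which its call begins: read the wrist's pose just before it.
- r.job_done(): hands the job in; it is judged then, once.
The state is a dict: "time_s": time; "joint_pos": joint angles; "dq": joint speeds; "effort": joint torques, N m; "position": TCP position; "eef_rot": TCP orientation; "wrist_force": force on the tool from outside, world axes, zero at the start; "ft_torque": the same for the moment, N m; "gripper_width": opening from 0.0 (shut) to 1.0 (fully open); "grasp_force": force on a finger pad.
Only numpy, scipy, OpenCV 4.12 (cv2) and the standard library are available. Lean on these libraries where they do the work, as an engineer would, in place of code of your own. Each camera call takes 0.05 s, during which the arm holds its last target. There are 200 camera calls.

## Working session

There is one attempt and no reset: what is moved stays moved. The work goes in short steps, Python scripts to look and compute and a shell command to move; the robot and the scene stay as the last step left them, time stands still between calls to the robot, and variables do not carry over. Pictures are saved under pics/ and viewed, at most 10 in all, crops included, and the job is handed in when it is done.

```bash
ls; mkdir -p pics; cat > h.py <<'E'
import numpy as np, cv2
from scipy.spatial.transform import Rotation as R
from station import r
def cam(name):
    s=r.observe(); c=r.read_camera(name)
    if name=="wrist":
        T=np.eye(4); T[:3,:3]=R.from_rotvec(s["eef_rot"]).as_matrix(); T[:3,3]=s["position"]
        M=T@np.array(c["T_tool_cam"])
    else:
        o=np.array(c["orientation"]); M=np.eye(4)
        M[:3,:3]=o if o.shape==(3,3) else R.from_rotvec(o).as_matrix(); M[:3,3]=c["origin"]
    c["M"]=M; return c
def cloud(c):
    K=np.array(c["K"]); z=c["z_map"]; v,u=np.mgrid[:480,:640]
    p=np.stack([(u-K[0,2])/K[0,0]*z,(v-K[1,2])/K[1,1]*z,z],-1)
    return p@c["M"][:3,:3].T+c["M"][:3,3]
E
python3 - <<'E'
from h import *
c=cam("top"); print(c["origin"],c["orientation"],np.array(c["K"])); cv2.imwrite("pics/top1.png",c["color"])
P=cloud(c); np.savez("top1.npz",P=P,c=c["color"])
s=cam("scene"); cv2.imwrite("pics/scene1.png",s["color"])
print(r.observe())
E
```

```text
inch.py
pics
station.py
[4.89216717e-01 8.36740799e-04 1.11969556e+00] [-2.19058756  2.20197185 -0.07907962] [[526.86924915   0.         325.50385375]
 [  0.         526.86924915 239.56060495]
 [  0.           0.           1.        ]]
{'time_s': 0.1, 'joint_pos': array([ 1.19098145e+00,  1.50957317e-01,  1.43795662e+00, -2.12265273e-05,
        1.55376771e+00, -1.33970599e-01]), 'dq': array([-0.00143006, -0.00039012, -0.00107044, -0.00019845,  0.00050402,
        0.00092995]), 'effort': array([ 5.27227385e-03, -7.14372396e+01, -5.71792853e+01, -2.56718322e-04,
        7.18016920e-03,  7.98658471e-05]), 'position': array([0.13987141, 0.55751099, 0.23072883]), 'eef_rot': array([-3.85167474e-01, -3.11763343e+00,  1.66278464e-03]), 'wrist_force': array([-0.43259907,  0.88011414, -0.45265933]), 'ft_torque': array([0.07160579, 0.01018541, 0.02391105]), 'grasp_force': 0.0, 'gripper_width': 1.0005653612112089}
```

View pics/top1.png

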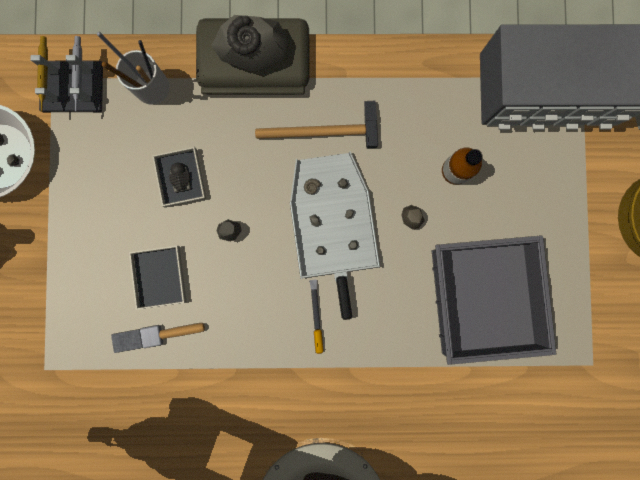

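View pics/scene1.png

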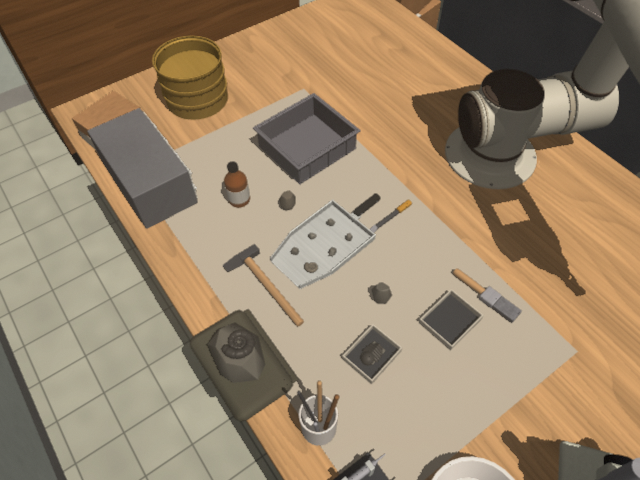

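The top view has +x up and +y left. The ammonite is at px (312,186) and the chips at (343,183), (316,220), (350,213), (321,250) and (354,245). The empty box is near (158,277), the tub near (495,300), the handle at (340,273)–(348,318), the bottle at (463,165) and the nodules at (229,230) and (413,217). The scene view agrees with this.

```bash
python3 - <<'E'
from h import *
d=np.load("top1.npz"); P=d["P"]; c=d["c"]
def blob(u0,u1,v0,v1,zl,zh):
    q=P[v0:v1,u0:u1].reshape(-1,3); q=q[(q[:,2]>zl)&(q[:,2]<zh)]
    m=q.mean(0); (cx,cy),wh,a=cv2.minAreaRect(q[:,:2].astype(np.float32)); return len(q),m.round(4),np.round((cx,cy,*wh,a),4)
print("table z",np.median(P[300:340,220:290,2]))
print("fossil",blob(300,325,174,200,.008,.03))
for n,(u,v) in dict(a=(343,183),b=(316,220),c=(350,213),d=(321,250),e=(354,245)).items(): print(n,blob(u-11,u+11,v-11,v+11,.008,.03))
print("handle",blob(332,356,274,325,.025,.05))
print("tub rim",blob(425,565,230,370,.07,.09))
print("tub floor z",np.median(P[280:320,480:510,2]))
print("box rim",blob(125,192,240,315,.017,.03), "floor",np.median(P[270:285,150:165,2]))
print("nodA",blob(214,245,215,245,.02,.08)); print("nodB",blob(398,430,202,232,.02,.08))
print("bottle",blob(435,490,140,190,.05,.16))
print("walls",blob(285,385,148,285,.014,.03)); print("hammer",blob(360,384,98,150,.01,.04))
print("chisel",blob(308,328,280,356,.005,.03));print("brush",blob(105,210,320,355,.008,.03))
for px in [(299,162),(353,154),(379,267),(304,277),(292,203),(371,196)]: print(px,P[px[1],px[0]].round(4))
p=c[140:340,270:400]; cv2.imwrite("pics/crop1.png",cv2.resize(p,None,fx=3,fy=3,interpolation=cv2.INTER_CUBIC)[:600])
E
```

```text
table z 0.0018440219596815854
fossil (197, array([0.6703, 0.017 , 0.0142]), array([6.66000e-01, 1.45000e-02, 4.03000e-02, 3.62000e-02, 2.04712e+01]))
a (89, array([ 0.6751, -0.0492,  0.0153]), array([ 0.6768, -0.0478,  0.0401,  0.0334, 14.9311]))
b (102, array([0.5964, 0.0103, 0.0157]), array([0.5956, 0.0055, 0.0308, 0.0366, 4.1431]))
c (71, array([ 0.612 , -0.0614,  0.0148]), array([ 6.14900e-01, -6.03000e-02,  2.49000e-02,  3.35000e-02,
        3.76253e+01]))
d (73, array([5.338e-01, 2.000e-04, 1.750e-02]), array([5.3850e-01, 1.0000e-03, 2.7000e-02, 4.8500e-02, 5.6184e+01]))
e (83, array([ 0.544 , -0.0694,  0.0169]), array([ 5.42700e-01, -6.91000e-02,  4.02000e-02,  3.81000e-02,
        8.93812e+01]))
handle (473, array([ 0.4361, -0.0483,  0.0373]), array([ 0.4372, -0.0483,  0.0924,  0.0229,  7.9101]))
tub rim (3132, array([ 0.4296, -0.3498,  0.0797]), array([ 0.4328, -0.3457,  0.2364,  0.2179,  4.7836]))
tub floor z 0.005455749208938099
box rim (409, array([0.4794, 0.3404, 0.0221]), array([0.4797, 0.3392, 0.1205, 0.102 , 7.8027])) floor 0.004751495762338909
nodA (399, array([0.574
[... 227 characters left out ...]
,  0.1049]), array([ 0.7017, -0.2881,  0.0622,  0.0563, 37.0835]))
walls (1080, array([ 0.5832, -0.0266,  0.0204]), array([ 0.6019, -0.0255,  0.2686,  0.1674,  8.1325]))
hammer (605, array([ 0.7998, -0.1075,  0.0216]), array([ 0.8026, -0.1042,  0.0999,  0.0365,  0.0657]))
chisel (531, array([0.3897, 0.0077, 0.0125]), array([3.93100e-01, 5.40000e-03, 3.98000e-02, 1.56300e-01, 8.96577e+01]))
brush (1392, array([0.3579, 0.35  , 0.0188]), array([0.3521, 0.3357, 0.0584, 0.1909, 2.0612]))
(299, 162) [0.723  0.0435 0.005 ]
(353, 154) [ 0.7399 -0.0721  0.0051]
(379, 267) [ 0.4978 -0.1232  0.0214]
(304, 277) [0.4779 0.033  0.0234]
(292, 203) [0.6344 0.0584 0.0088]
(371, 196) [ 0.6496 -0.11    0.0026]
```

View pics/crop1.png

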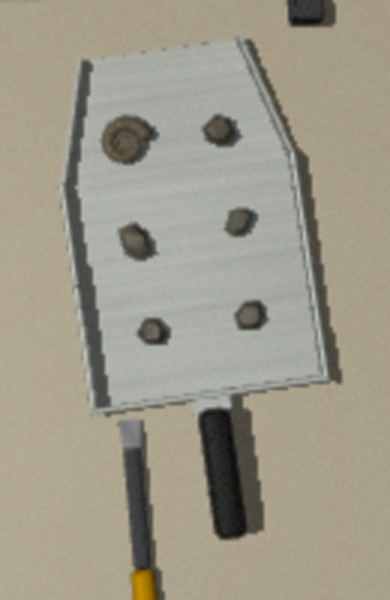

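```bash
cat >> h.py <<'E'
def down(yaw_deg,tilt_deg=0):
    "tool down with its y axis at yaw; tilt: then turned about tool y"
    s,c=np.sin(np.radians(yaw_deg)),np.cos(np.radians(yaw_deg))
    return R.from_matrix(np.array([[-s,c,0],[c,s,0],[0,0,-1.]]))*R.from_euler('y',tilt_deg,degrees=True)
def go(p,Rt):
    s=r.observe(); Rc=R.from_rotvec(s["eef_rot"])
    rv=(Rc.inv()*Rt).as_rotvec(); d=Rc.inv().apply(np.array(p)-s["position"])
    print("rv",rv.round(3),"d",d.round(4),"rows",round(max(np.linalg.norm(d)/.0625,np.linalg.norm(rv)/.188),1),"q",s["joint_pos"].round(2))
E
python3 -c "
from h import *
go([.655,.015,.22],down(-37))"
```

```text
rv [-1.000e-03  1.000e-03  1.971e+00] d [-0.6317 -0.4008  0.0111] rows 12.0 q [ 1.19  0.15  1.44 -0.    1.55 -0.13]
```

```bash
python3 inch.py '[[0,0,1.971,-0.632,-0.401,0.011,0.7],[0,0,1.971,-0.632,-0.401,0.011,0.7],[0,0,1.971,-0.632,-0.401,0.011,0.7],[0,0,1.971,-0.632,-0.401,0.011,0.7],[0,0,1.971,-0.632,-0.401,0.011,0.7]]' 
python3 -c "
from h import *
go([.655,.015,.22],down(-37))"
```

```text
time_s: 0.72
position: [0.356, 0.3294, 0.2266]
eef_rot: [1.76, 2.602, -0.0]
wrist_force: [1.1, 0.7, 0.5]
gripper_width: 0.701
grasp_force: 0.0
rv [0.    0.    1.027] d [-0.4031  0.1604  0.0066] rows 6.9 q [ 0.59 -0.04  1.64 -0.    1.53  0.21]
```

```bash
python3 inch.py '[[0,0,1.027,-0.403,0.160,0.007,0.7],[0,0,1.027,-0.403,0.160,0.007,0.7],[0,0,1.027,-0.403,0.160,0.007,0.7],[0,0,1.027,-0.403,0.160,0.007,0.7],[0,0,1.027,-0.403,0.160,0.007,0.7]]' >/dev/null
python3 -c "
from h import *
go([.655,.015,.22],down(-37))"
```

```text
rv [-0.     0.     0.089] d [-0.0321  0.1169  0.0014] rows 1.9 q [0.05 0.17 1.44 0.   1.54 0.6 ]
```

```bash
python3 inch.py '[[0,0,0.089,-0.032,0.117,0.001,0.7],[0,0,0.089,-0.032,0.117,0.001,0.7],[0,0,0.089,-0.032,0.117,0.001,0.7],[0,0,0.089,-0.032,0.117,0.001,0.7]]'
python3 - <<'E'
from h import *
c=cam("wrist"); P=cloud(c); np.savez("w1.npz",P=P,c=c["color"]); cv2.imwrite("pics/w1.png",c["color"])
z=P[...,2]; print(np.percentile(z[c["z_map"]>0],[5,50,95]))
E
```

```text
time_s: 1.85
position: [0.6543, 0.0175, 0.2201]
eef_rot: [-2.806, -1.411, 0.001]
wrist_force: [-0.5, 0.2, 0.5]
gripper_width: 0.701
grasp_force: 0.0
[0.00052047 0.00242194 0.30727659]
```

View pics/w1.png

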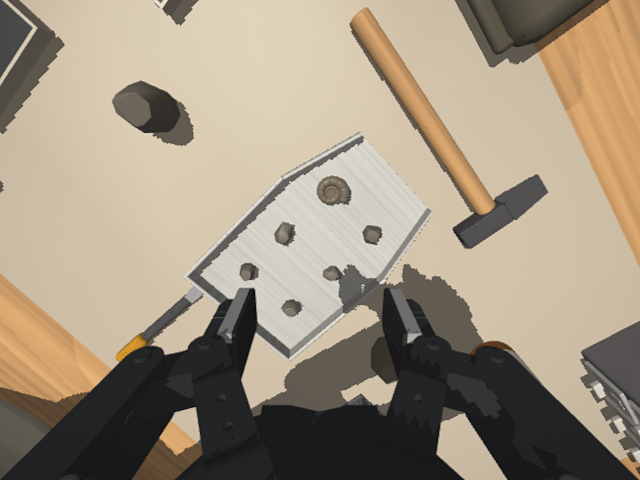

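The ammonite is clear at (333,190), with chips at (285,233), (372,234), (248,271), (332,273) and (291,308). The fingers close along the image horizontal, and the space on both sides of the ammonite is free.

```bash
python3 - <<'E'
from h import *
d=np.load("w1.npz"); P=d["P"]; c=d["c"].astype(int)
def m(u,v,k):
    sl=np.s_[v-k:v+k,u-k:u+k]; q=P[sl]; col=c[sl]
    mask=((col[...,2]-col[...,0])>12); mask=mask.astype(np.uint8)
    n,l,st,ce=cv2.connectedComponentsWithStats(mask); i=1+np.argmax(st[1:,4]); pts=q[l==i]
    print((u,v),len(pts),"ctr",pts[:,:2].mean(0).round(4),"bbox ctr",((pts.min(0)+pts.max(0))/2).round(4),"ext",np.ptp(pts,0).round(3),"zmed",np.median(pts[:,2]).round(4))
for a in [(333,190,24),(285,233,16),(372,234,16),(332,273,12)]: m(*a)
for u,v in [(310,200),(345,215),(400,210)]: print("floor",P[v,u].round(4))
go([.668,.0165,.06],down(-37))
E
```

```text
(333, 190) 1241 ctr [0.6714 0.0132] bbox ctr [0.671  0.0322 0.1828] ext [0.066 0.104 0.362] zmed 0.0131
(285, 233) 529 ctr [0.5975 0.0099] bbox ctr [0.6378 0.0342 0.1826] ext [0.132 0.1   0.362] zmed 0.0052
(372, 234) 681 ctr [ 0.6778 -0.0495] bbox ctr [0.6781 0.0028 0.1828] ext [0.052 0.163 0.362] zmed 0.0044
(332, 273) 377 ctr [ 0.6127 -0.0585] bbox ctr [0.6485 0.0018 0.1826] ext [0.111 0.165 0.362] zmed 0.0047
floor [0.6443 0.0214 0.0027]
floor [ 0.6657 -0.0156  0.0041]
floor [ 0.7185 -0.0475  0.0044]
rv [-0.001  0.     0.007] d [0.0071 0.0122 0.1605] rows 2.6 q [-0.09  0.32  1.25  0.    1.57  0.55]
```

```bash
python3 - <<'E'
from h import *
d=np.load("w1.npz"); P=d["P"]; q=P[166:214,309:357].reshape(-1,3)
q=q[(q[:,2]>.0085)&(q[:,2]<.025)]; (x,y),rad=cv2.minEnclosingCircle(q[:,:2].astype(np.float32))
print(len(q),q.mean(0).round(4),"minmax",((np.percentile(q,1,0)+np.percentile(q,99,0))/2).round(4),np.ptp(q,0).round(4),"circ",x,y,rad)
d=np.load("top1.npz"); P=d["P"]; q=P[172:202,298:328].reshape(-1,3); q=q[(q[:,2]>.010)&(q[:,2]<.025)]
print(len(q),q.mean(0).round(4),((np.percentile(q,2,0)+np.percentile(q,98,0))/2).round(4),np.ptp(q,0))
E
```

```text
752 [0.6729 0.0173 0.0147] minmax [0.6722 0.0162 0.0147] [0.0335 0.0354 0.0087] circ 0.6716147661209106 0.015348798595368862 0.018410377204418182
187 [0.6704 0.0176 0.0145] [0.6697 0.0169 0.0148] [0.03041126 0.04670197 0.01066975]
```

```bash
python3 -c "
from h import *
go([.671,.0165,.03],down(-37))"
```

```text
rv [-0.001  0.     0.007] d [0.0089 0.0146 0.1905] rows 3.1 q [-0.09  0.32  1.25  0.    1.57  0.55]
```

```bash
python3 inch.py '[[0,0,0.007,0.009,0.015,0.06,0.7],[0,0,0.007,0.009,0.015,0.12,0.7],[0,0,0.007,0.009,0.015,0.17,0.7],[0,0,0.007,0.009,0.015,0.19,0.7],[0,0,0.007,0.009,0.015,0.19,0.7]]' 20
python3 inch.py '[[0,0,0,0,0,0.008,0.7],[0,0,0,0,0,0.016,0.7],[0,0,0,0,0,0.016,0.7]]' | egrep 'pos|force'
python3 - <<'E'
from h import *
c=cam("wrist"); cv2.imwrite("pics/w2.png",c["color"])
E
```

```text
time_s: 2.52
position: [0.6717, 0.0163, 0.0309]
eef_rot: [-2.811, -1.402, 0.001]
wrist_force: [0.5, -0.5, 1.3]
gripper_width: 0.699
grasp_force: 0.0
position: [0.6719, 0.0156, 0.0146]
wrist_force: [-0.1, 0.2, 0.2]
grasp_force: 0.0
```

View pics/w2.png

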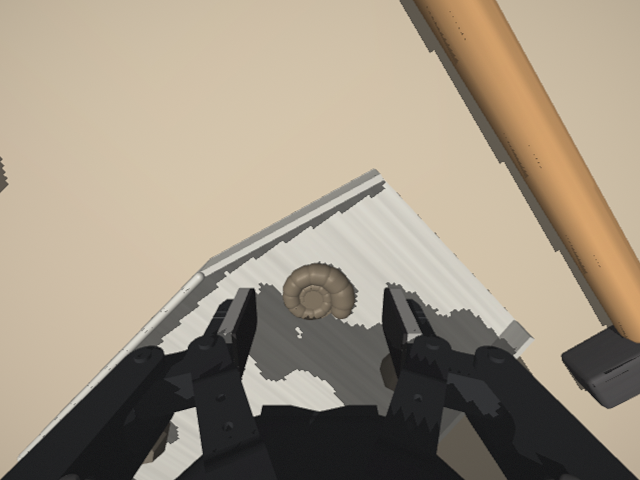

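Seen at close range, the ammonite at (320,291) is centred between the fingertips at (250,291) and (388,291), and no chip is near the fingers. I'll check its tool-frame offset and step down until the tips touch.

```bash
python3 - <<'E'
from h import *
c=cam("wrist"); P=cloud(c); q=P[258:326,272:366].reshape(-1,3); q=q[(q[:,2]>.0085)&(q[:,2]<.024)]
(x,y),rad=cv2.minEnclosingCircle(q[:,:2].astype(np.float32)); print(q.mean(0).round(4),((q.min(0)+q.max(0))/2).round(4),np.ptp(q,0).round(4),"circ",x,y,rad)
s=r.observe(); print("tool off",R.from_rotvec(s["eef_rot"]).inv().apply(np.array([x,y,.01])-s["position"]).round(4))
E
python3 inch.py '[[0,0,0,0,0,0.003,0.7],[0,0,0,0,0,0.006,0.7],[0,0,0,0,0,0.006,0.7]]' | egrep 'pos|force'
```

```text
[0.6734 0.0181 0.0146] [0.6716 0.0161 0.0136] [0.0337 0.0348 0.0098] circ 0.6718078851699829 0.01539566833525896 0.018452556803822517
tool off [-0.0004 -0.0002  0.005 ]
position: [0.6718, 0.0156, 0.0083]
wrist_force: [-0.3, -0.6, 0.1]
grasp_force: 0.0
```

```bash
python3 inch.py '[[0,0,0,0,0,0.002,0.7],[0,0,0,0,0,0.004,0.7],[0,0,0,0,0,0.004,0.7]]' | egrep 'pos|force'; python3 inch.py '[[0,0,0,0,0,0,0.6],[0,0,0,0,0,0,0.54],[0,0,0,0,0,0,0.4],[0,0,0,0,0,0,0.4],[0,0,0,0,0,0,0.4]]' 30
```

```text
position: [0.6719, 0.0156, 0.0044]
wrist_force: [-0.1, 0.1, -0.9]
grasp_force: 0.0
time_s: 4.38
position: [0.6722, 0.0156, 0.0051]
eef_rot: [2.811, 1.401, 0.001]
wrist_force: [-1.6, -0.7, 6.6]
gripper_width: 0.482
grasp_force: 30.3
```

```bash
python3 inch.py '[[0,0,0,0,0,-0.005,0.4],[0,0,0,0,0,-0.02,0.4],[0,0,0,0,0,-0.05,0.4],[0,0,0,0,0,-0.1,0.4],[0,0,0,0,0,-0.14,0.4]]'
python3 - <<'E'
from h import *
c=cam("wrist"); cv2.imwrite("pics/w3.png",c["color"][200:440,160:480])
go([.4797,.3392,.14],down(8))
E
```

```text
time_s: 5.0
position: [0.6722, 0.0156, 0.1478]
eef_rot: [2.811, 1.401, 0.002]
wrist_force: [0.7, -1.1, -0.4]
gripper_width: 0.482
grasp_force: 30.5
rv [ 0.008 -0.001 -0.786] d [ 0.1416 -0.3498  0.0117] rows 6.0 q [-0.09  0.38  1.3  -0.    1.45  0.55]
```

View pics/w3.png

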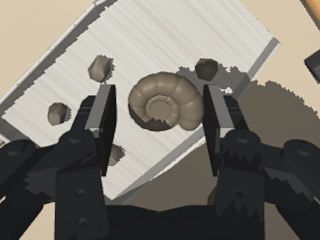

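The ammonite is held between the pads (crop px (165,100)) and lies level. Next I carry it to the box.

```bash
python3 inch.py '[[0,0,-0.786,0.142,-0.35,0.01,0.4],[0,0,-0.786,0.142,-0.35,0.01,0.4],[0,0,-0.786,0.142,-0.35,0.01,0.4],[0,0,-0.786,0.142,-0.35,0.01,0.4],[0,0,-0.786,0.142,-0.35,0.01,0.4]]' >/dev/null
python3 -c "
from h import *
go([.4797,.3392,.06],down(8))"
```

```text
rv [ 0.001 -0.     0.004] d [ 0.0578 -0.0227  0.0773] rows 1.6 q [ 0.38  0.22  1.55 -0.    1.37  0.23]
```

```bash
python3 inch.py '[[0,0,0,0.058,-0.023,0.02,0.4],[0,0,0,0.058,-0.023,0.04,0.4],[0,0,0,0.058,-0.023,0.06,0.4],[0,0,0,0.058,-0.023,0.07,0.4],[0,0,0,0.058,-0.023,0.07,0.4]]'
python3 - <<'E'
from h import *
c=cam("top"); P=cloud(c)
print("q",r.observe()["joint_pos"].round(2))
cv2.imwrite("pics/w4.png",cam("wrist")["color"])
go([.4797,.3392,.02],down(8))
E
```

```text
time_s: 6.3
position: [0.4807, 0.3377, 0.0664]
eef_rot: [-2.061, -2.371, 0.001]
wrist_force: [0.2, 0.2, 0.4]
gripper_width: 0.489
grasp_force: 30.6
q [ 0.48  0.28  1.62 -0.    1.24  0.34]
rv [ 0.001 -0.    -0.   ] d [ 0.0015 -0.0013  0.0473] rows 0.8 q [ 0.48  0.28  1.62 -0.    1.24  0.34]
```

View pics/w4.png

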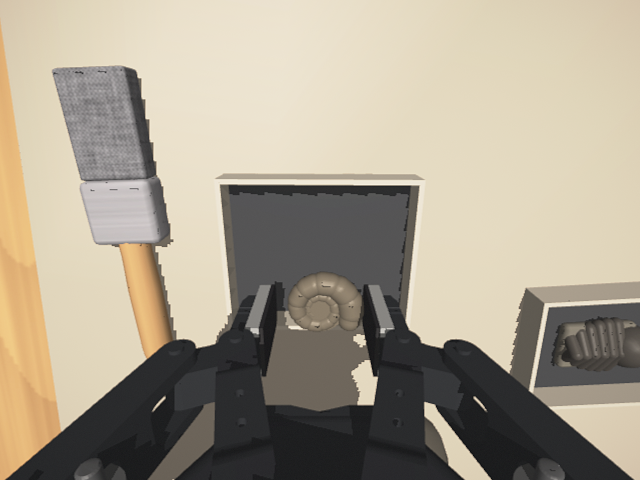

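The ammonite at (325,302) is over the box, whose interior spans columns 228–412 and is square to the fingers. I'll lower it in.

```bash
python3 inch.py '[[0,0,0,0.001,-0.001,0.02,0.4],[0,0,0,0.001,-0.001,0.04,0.4],[0,0,0,0.001,-0.001,0.05,0.4],[0,0,0,0.001,-0.001,0.055,0.4],[0,0,0,0.001,-0.001,0.055,0.4]]'|egrep 'pos|wrist'
python3 inch.py '[[0,0,0,0,0,0.001,0.4],[0,0,0,0,0,0.002,0.4],[0,0,0,0,0,0.003,0.4],[0,0,0,0,0,0.004,0.4],[0,0,0,0,0,0.004,0.4]]'|egrep 'pos|wrist'
```

```text
position: [0.4798, 0.3388, 0.0118]
wrist_force: [-0.5, 1.4, -0.4]
position: [0.4795, 0.3387, 0.0073]
wrist_force: [-0.0, 0.3, 0.3]
```

```bash
python3 inch.py '[[0,0,0,0,0,0.0006,0.4],[0,0,0,0,0,0.0012,0.4],[0,0,0,0,0,0.0012,0.4]]'|egrep 'pos|wrist'
python3 inch.py '[[0,0,0,0,0,0,0.5],[0,0,0,0,0,0,0.54],[0,0,0,0,0,0,0.62],[0,0,0,0,0,0,0.65],[0,0,0,0,0,0,0.65]]'
python3 inch.py '[[0,0,0,0,0,-0.01,0.65],[0,0,0,0,0,-0.03,0.65],[0,0,0,0,0,-0.08,0.65],[0,0,0,0,0,-0.12,0.65],[0,0,0,0,0,-0.15,0.6]]'
python3 - <<'E'
from h import *
c=cam("wrist"); cv2.imwrite("pics/w5.png",c["color"]); P=cloud(c)
go([.445,-.047,.16],down(98))
np.savez("w5.npz",P=P,c=c["color"])
E
```

```text
position: [0.4796, 0.3388, 0.0062]
wrist_force: [0.0, -0.2, 0.1]
time_s: 8.65
position: [0.4796, 0.3387, 0.0062]
eef_rot: [2.061, 2.371, -0.0]
wrist_force: [-0.2, 0.0, -0.0]
gripper_width: 0.649
grasp_force: 0.0
time_s: 9.28
position: [0.4798, 0.3389, 0.159]
eef_rot: [2.06, 2.371, 0.003]
wrist_force: [0.5, -0.4, -1.4]
gripper_width: 0.598
grasp_force: 0.0
rv [ 0.006  0.003 -1.57 ] d [-0.3777 -0.0894  0.0014] rows 8.4 q [ 0.48  0.21  1.51 -0.    1.42  0.34]
```

View pics/w5.png

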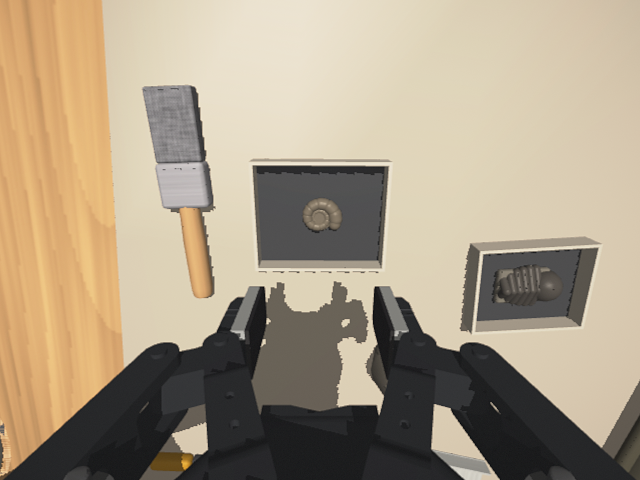

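The ammonite lies flat near the middle of the box, at (322,215) inside x 256–385. Now I move to the handle.

```bash
python3 inch.py '[[0,0,-1.57,-0.378,-0.089,0.0,0.47],[0,0,-1.57,-0.378,-0.089,0.0,0.47],[0,0,-1.57,-0.378,-0.089,0.0,0.47],[0,0,-1.57,-0.378,-0.089,0.0,0.47],[0,0,-1.57,-0.378,-0.089,0.0,0.47]]' >/dev/null
python3 -c "
from h import *
go([.445,-.047,.16],down(98))"
```

```text
rv [ 0.     0.001 -0.752] d [-0.0561 -0.0989 -0.0029] rows 4.0 q [-0.02 -0.05  1.8  -0.    1.39 -0.98]
```

```bash
python3 inch.py '[[0,0,-0.752,-0.056,-0.099,0.0,0.47],[0,0,-0.752,-0.056,-0.099,0.0,0.47],[0,0,-0.752,-0.056,-0.099,0.0,0.47],[0,0,-0.752,-0.056,-0.099,0.0,0.47],[0,0,-0.752,-0.056,-0.099,0.0,0.47]]' | egrep 'pos|time'
python3 - <<'E'
from h import *
c=cam("wrist"); cv2.imwrite("pics/w6.png",c["color"]); P=cloud(c); np.savez("w6.npz",P=P,c=c["color"])
s=r.observe(); print(s["joint_pos"].round(2)); go([.445,-.047,.16],down(98))
q=P.reshape(-1,3)
q=q[(q[:,2]>.03)&(q[:,2]<.045)&(q[:,0]>.37)&(q[:,0]<.5)&(abs(q[:,1]+.047)<.05)]
print(len(q),cv2.minAreaRect(q[:,:2].astype(np.float32)),np.median(q[:,2]))
vx,vy,x0,y0=cv2.fitLine(q[:,:2].astype(np.float32),cv2.DIST_HUBER,0,.01,.01).ravel(); print("dir",np.degrees(np.arctan2(vy,vx)),x0,y0)
E
```

```text
time_s: 10.58
position: [0.4446, -0.0457, 0.157]
[-0.27 -0.08  1.83 -0.    1.39 -1.99]
rv [-0.     0.001  0.001] d [-0.0001 -0.0015 -0.003 ] rows 0.1 q [-0.27 -0.08  1.83 -0.    1.39 -1.99]
2705 ((0.43567389249801636, -0.04929672181606293), (0.08827382326126099, 0.022057225927710533), 7.689472675323486) 0.038384242780647726
dir 7.851946 0.432988 -0.049620707
```

View pics/w6.png

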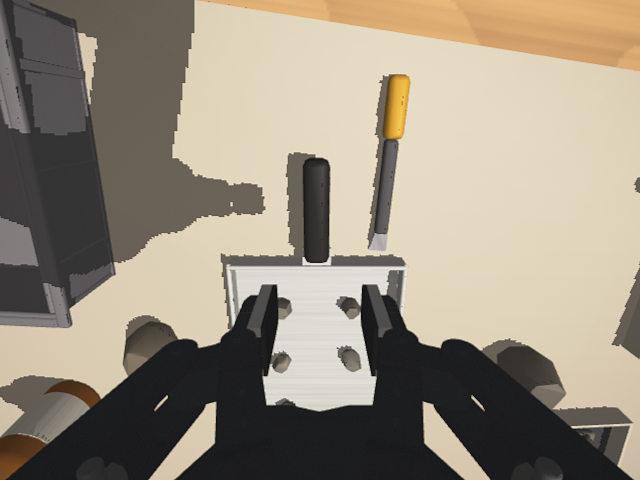

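The handle runs (317,160)–(316,262), aligned with the fingers, and the chisel is clear on its right in the image. Now I descend and grip at 120 N.

```bash
python3 inch.py '[[0,0,0,0,-0.002,0.05,0.47],[0,0,0,0,-0.002,0.1,0.47],[0,0,0,0,-0.002,0.13,0.47],[0,0,0,0,-0.002,0.145,0.47],[0,0,0,0,-0.002,0.145,0.47]]' 30| egrep 'pos|wrist'
python3 inch.py '[[0,0,0,0,0,0.003,0.47],[0,0,0,0,0,0.003,0.3],[0,0,0,0,0,0.003,0.2],[0,0,0,0,0,0.003,0.2],[0,0,0,0,0,0.003,0.2]]'
python3 inch.py '[[0,0,0,0,0,0,0.1],[0,0,0,0,0,0,0.1],[0,0,0,0,0,0,0.1]]' 120
python3 -c "
from h import *
print(r.observe()['eef_rot'])"
```

```text
position: [0.4449, -0.0473, 0.0115]
wrist_force: [0.4, 0.3, 1.0]
time_s: 11.88
position: [0.4454, -0.0475, 0.0092]
eef_rot: [-0.211, 3.133, -0.001]
wrist_force: [-1.1, 0.2, 6.2]
gripper_width: 0.253
grasp_force: 33.1
time_s: 12.25
position: [0.4455, -0.0475, 0.0093]
eef_rot: [-0.211, 3.133, -0.001]
wrist_force: [-1.6, 0.4, 8.6]
gripper_width: 0.233
grasp_force: 117.1
[-2.10950981e-01  3.13312856e+00 -8.67210381e-04]
```

```bash
python3 inch.py '[[0,0,0,0,0,-0.005,0.1],[0,-0.01,0,0,0,-0.015,0.1],[0,-0.03,0,0,0,-0.03,0.1],[0,-0.04,0,0,0,-0.045,0.1],[0,-0.05,0,0,0,-0.06,0.1]]' 120
python3 - <<'E'
from h import *
c=cam("top"); P=cloud(c); np.savez("t2.npz",P=P,c=c["color"]); cv2.imwrite("pics/top2.png",c["color"])
s=r.observe(); q=P[140:300,280:395].reshape(-1,3); 
a=np.radians(7.9); g=np.array([.4455,-.0475])
d=(q[:,:2]-g)@np.array([[np.cos(a),-np.sin(a)],[np.sin(a),np.cos(a)]])
m=(d[:,0]>.06)&(d[:,0]<.29)&(abs(d[:,1])<.045)
for lo in np.arange(.06,.29,.03):
    k=m&(d[:,0]>lo)&(d[:,0]<lo+.03); print(round(lo+.015,3),np.percentile(q[k,2],[20,50]).round(4))
E
```

```text
time_s: 12.88
position: [0.445, -0.0474, 0.0698]
eef_rot: [-0.208, 3.083, 0.005]
wrist_force: [-0.2, -0.3, -2.6]
gripper_width: 0.232
grasp_force: 117.6
0.075 [0.0657 0.0675]
0.105 [0.0674 0.0692]
0.135 [0.0681 0.0698]
0.165 [0.0696 0.0718]
0.195 [0.0707 0.0723]
0.225 [0.0722 0.074 ]
0.255 [0.0733 0.075 ]
0.285 [0.0743 0.076 ]
```

The pan came up level to within 0.01 rad of the command, so the handle isn't slipping. Next I work out the pouring poses.

```bash
cat >> h.py <<'E'
TUB=np.array([.4328,-.3457]); A=np.radians(4.8)
def pour(theta,lipz,off=.045):
    lip=np.r_[TUB+off*np.array([-np.sin(A),np.cos(A)]),lipz]
    Rp=R.from_euler('ZY',[A-np.pi/2,np.radians(theta)])
    return lip+Rp.apply([-.295,0,.006]),down(4.8,theta)
E
python3 - <<'E'
from h import *
for t,z in [(-3,.24),(0,.105),(20,.095),(40,.09)]: print(t,pour(t,z)[0].round(3))
go([.4455,-.0475,.24],down(98,-3)); go(*pour(-3,.23))
E
python3 inch.py '[[0,0,0,0,0,-0.03,0.1],[0,0,0,0,0,-0.07,0.1],[0,0,0,0,0,-0.11,0.1],[0,0,0,0,0,-0.15,0.1],[0,0,0,0,0,-0.17,0.1]]' | egrep 'pos|force'
python3 -c "
from h import *
go(*pour(-3,.23))"
```

```text
-3 [ 0.404 -0.007  0.231]
0 [ 0.404 -0.007  0.111]
20 [ 0.406 -0.027  0.202]
40 [ 0.41  -0.08   0.284]
rv [-0.002  0.001 -0.005] d [-8.800e-03 -1.000e-04 -1.682e-01] rows 2.7 q [-0.29 -0.03  1.97  0.02  1.16 -2.01]
rv [0.085 0.002 1.619] d [ 0.0276  0.0456 -0.1507] rows 8.6 q [-0.29 -0.03  1.97  0.02  1.16 -2.01]
position: [0.4368, -0.0486, 0.2407]
wrist_force: [0.3, 0.5, -3.7]
grasp_force: 117.9
rv [8.400e-02 1.000e-03 1.619e+00] d [0.0276 0.0456 0.0187] rows 8.6 q [-0.3  -0.18  1.74  0.02  1.53 -2.01]
```

```bash
python3 inch.py '[[0.003,0,0.05,0.001,0.001,0,0.1],[0.007,0,0.14,0.003,0.004,0,0.1],[0.013,0,0.25,0.004,0.007,0,0.1],[0.019,0,0.36,0.006,0.01,0,0.1],[0.024,0,0.47,0.008,0.013,0,0.1]]' >/dev/null
python3 inch.py '[[0.007,0,0.11,0.002,0.003,0,0.1],[0.013,0,0.22,0.004,0.006,0,0.1],[0.019,0,0.33,0.006,0.01,0,0.1],[0.024,0,0.44,0.008,0.013,0,0.1],[0.03,0,0.55,0.01,0.016,0,0.1]]' | egrep 'time|pos|force'
python3 -c "
from h import *
go(*pour(-3,.23))"
```

```text
time_s: 14.8
position: [0.4226, -0.0181, 0.2375]
wrist_force: [0.5, 0.6, -2.6]
grasp_force: 118.0
rv [ 0.028 -0.001  0.596] d [ 0.0209 -0.0072  0.0159] rows 3.2 q [-0.2  -0.2   1.77 -0.03  1.54 -0.88]
```

```bash
python3 inch.py '[[0.005,0,0.11,0.004,-0.001,0.003,0.1],[0.01,0,0.22,0.008,-0.003,0.006,0.1],[0.015,0,0.33,0.012,-0.004,0.009,0.1],[0.02,0,0.44,0.016,-0.006,0.012,0.1],[0.024,0,0.53,0.019,-0.007,0.015,0.1]]' | egrep 'pos|force'
python3 inch.py '[[0.003,0,0.04,0.001,0,0,0.1],[0.004,0,0.065,0.002,0,0,0.1],[0.004,0,0.065,0.002,0,0,0.1]]' | egrep 'pos|force'
python3 - <<'E'
from h import *
c=cam("top"); cv2.imwrite("pics/top3.png",c["color"][60:420,240:600])
go(*pour(0,.105)); s=r.observe(); print("now",(R.from_rotvec(s["eef_rot"]).as_matrix()[:,1]).round(3))
E
```

```text
position: [0.4056, -0.0084, 0.2215]
wrist_force: [0.5, 0.5, -2.6]
grasp_force: 117.9
position: [0.4055, -0.0066, 0.2214]
wrist_force: [-0.5, 0.5, -2.4]
grasp_force: 118.0
rv [0.    0.052 0.005] d [ 0.0055 -0.0012  0.1103] rows 1.8 q [-0.17 -0.21  1.81 -0.05  1.53 -0.25]
now [0.996 0.089 0.   ]
```

View pics/top3.png

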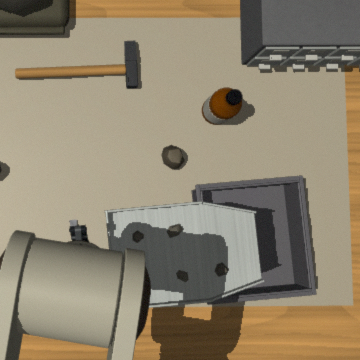

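The pan is over the tub with its lip well inside the rim and the chips still on it. I'll go straight to a 12° tilt with the lip low, below the sliding angle.

```bash
python3 - <<'E'
from h import *
go(*pour(12,.1)); s=r.observe(); Rc=R.from_rotvec(s["eef_rot"])
E
```

```text
rv [-0.     0.261  0.005] d [-0.0051 -0.0012  0.0545] rows 1.4 q [-0.17 -0.21  1.81 -0.05  1.53 -0.25]
```

```bash
python3 inch.py '[[0,0.03,0,0,0,0.012,0.1],[0,0.09,0,-0.001,-0.001,0.025,0.1],[0,0.16,0.003,-0.003,-0.001,0.04,0.1],[0,0.22,0.005,-0.004,-0.001,0.05,0.1],[0,0.26,0.005,-0.005,-0.001,0.0545,0.1]]' | egrep 'pos|force'
python3 -c "
from h import *
for t,z in [(20,.095),(27,.09),(34,.09),(40,.09)]: go(*pour(t,z))"
```

```text
position: [0.4049, -0.0149, 0.1661]
wrist_force: [-0.2, -0.8, -2.7]
grasp_force: 117.9
rv [-0.001  0.138 -0.002] d [-0.0041  0.0001 -0.0371] rows 0.7 q [-0.38 -0.15  1.88  0.19  1.5  -0.49]
rv [-0.001  0.26  -0.002] d [-0.013   0.0001 -0.0674] rows 1.4 q [-0.38 -0.15  1.88  0.19  1.5  -0.49]
rv [-0.001  0.382 -0.002] d [-2.510e-02  1.000e-04 -1.014e-01] rows 2.0 q [-0.38 -0.15  1.88  0.19  1.5  -0.49]
rv [-0.001  0.487 -0.002] d [-3.860e-02  1.000e-04 -1.291e-01] rows 2.6 q [-0.38 -0.15  1.88  0.19  1.5  -0.49]
```

```bash
python3 inch.py '[[0,0.06,0,-0.001,0,-0.016,0.1],[0,0.138,0,-0.004,0,-0.037,0.1],[0,0.2,0,-0.008,0,-0.052,0.1],[0,0.26,0,-0.013,0,-0.067,0.1],[0,0.26,0,-0.013,0,-0.067,0.1]]' | egrep 'pos|force'
python3 inch.py '[[0,0,0,0,0,0,0.1],[0,0,0,0,0,0,0.1],[0,0,0,0,0,0,0.1],[0,0,0,0,0,0,0.1]]' | egrep 'pos|force'
python3 -c "
from h import *
for t,z in [(34,.09),(40,.09)]: go(*pour(t,z))
c=cam('top'); cv2.imwrite('pics/top4.png',c['color'])"
```

```text
position: [0.4078, -0.0421, 0.23]
wrist_force: [-0.5, 0.2, -2.1]
grasp_force: 118.0
position: [0.4074, -0.0407, 0.23]
wrist_force: [0.7, 0.3, -1.8]
grasp_force: 118.1
rv [-0.     0.125 -0.   ] d [-0.0042 -0.0002 -0.0357] rows 0.7 q [-0.58 -0.08  1.75  0.37  1.76 -0.65]
rv [-0.    0.23 -0.  ] d [-0.0102 -0.0002 -0.0659] rows 1.2 q [-0.58 -0.08  1.75  0.37  1.76 -0.65]
```

```bash
python3 inch.py '[[0,0.06,0,-0.002,0,-0.018,0.1],[0,0.125,0,-0.004,0,-0.036,0.1],[0,0.18,0,-0.007,0,-0.052,0.1],[0,0.23,0,-0.01,0,-0.066,0.1],[0,0.23,0,-0.01,0,-0.066,0.1]]' | egrep 'pos|force'
python3 inch.py '[[0,0,0,0,0,0,0.1],[0,0,0,0,0,0,0.1],[0,0,0,0,0,0,0.1],[0,0,0,0,0,0,0.1],[0,0,0,0,0,0,0.1]]' | egrep 'time|pos|force'
python3 - <<'E'
from h import *
a=cam('top')["color"]; b=cam('scene')["color"]
im=np.hstack([cv2.resize(a[200:400,400:600],(400,400)),cv2.resize(b[70:270,210:410],(400,400))]); cv2.imwrite('pics/pour.png',im)
go(*pour(-3,.23)); go(*pour(12,.1))
E
```

```text
position: [0.4109, -0.0804, 0.2841]
wrist_force: [-0.4, 0.2, -2.6]
grasp_force: 118.1
time_s: 18.9
position: [0.4106, -0.0795, 0.2844]
wrist_force: [0.2, -0.7, -0.9]
grasp_force: 118.1
rv [-0.    -0.751 -0.001] d [ 0.0148 -0.0002  0.0957] rows 4.0 q [-0.74  0.03  1.61  0.5   2.   -0.73]
rv [-0.    -0.489 -0.001] d [-0.0254 -0.0002  0.1317] rows 2.6 q [-0.74  0.03  1.61  0.5   2.   -0.73]
```

View pics/pour.png

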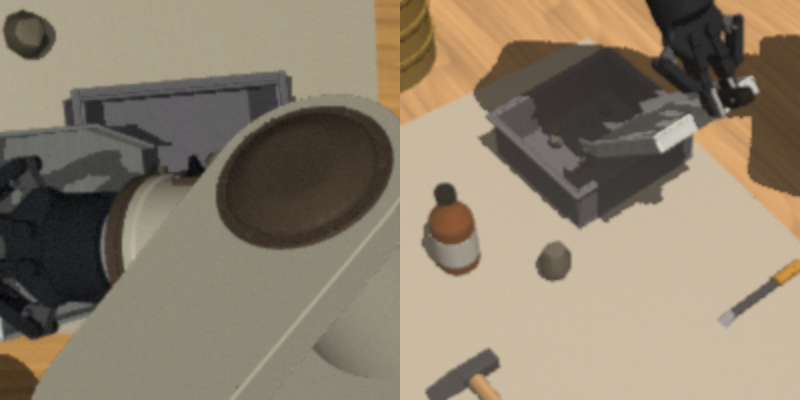

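That view shows chips in the tub below the lip, and nothing beside the tub. I have now used up my picture allowance (11 views, one over the limit of 10), so from here I check with numbers only. I'll level the pan over the tub and test it for leftover chips by depth.

```bash
python3 inch.py '[[0,-0.1,0,-0.008,0,0.02,0.1],[0,-0.22,0,-0.016,0,0.05,0.1],[0,-0.34,0,-0.02,0,0.08,0.1],[0,-0.45,0,-0.022,0,0.1,0.1],[0,-0.5,0,-0.02,0,0.1,0.1]]' | egrep 'pos|force'
python3 -c "
from h import *
go(*pour(-3,.23))"
```

```text
position: [0.4059, -0.0295, 0.1943]
wrist_force: [-0.0, 0.2, -1.0]
grasp_force: 118.0
rv [-0.001 -0.249  0.001] d [ 0.0273  0.0003 -0.0213] rows 1.3 q [-0.4  -0.16  1.83  0.17  1.56 -0.5 ]
```

```bash
python3 inch.py '[[0,-0.06,0,0.007,0,-0.005,0.1],[0,-0.13,0,0.014,0,-0.01,0.1],[0,-0.2,0,0.021,0,-0.016,0.1],[0,-0.249,0,0.027,0,-0.021,0.1],[0,-0.249,0,0.027,0,-0.021,0.1]]' | egrep 'pos|force'
python3 - <<'E'
from h import *
s=r.observe(); Rp=R.from_euler('ZY',[A-np.pi/2,np.radians(-3)]); lip=pour(-3,.23)[0]
for n in ("top","scene"):
    c=cam(n); P=cloud(c); q=Rp.inv().apply(P.reshape(-1,3)-s["position"])+[-.16,0,.009]   # pan frame
    z0=c["z_map"].ravel()>0
    m=z0&(q[:,0]>-.10)&(q[:,0]<.13)&(abs(q[:,1])<.05)&(q[:,2]>-.01)&(q[:,2]<.04)
    print(n,"floor pts",m.sum(),"floor z",np.median(q[m,2]).round(4),"x seen",np.percentile(q[m,0],[1,99]).round(3))
    h=q[:,2]-np.median(q[m,2]); k=m&(h>.007); im=k.reshape(480,640).astype(np.uint8)
    N,l,st,ce=cv2.connectedComponentsWithStats(im)
    for i in range(1,N):
        if st[i,4]>8: print("  on pan?",st[i],q[l.ravel()==i].mean(0).round(3))
    # coverage map of the pan floor, 20 mm cells
    H,_,_=np.histogram2d(q[m,0],q[m,1],bins=[np.arange(-.1,.14,.02),np.arange(-.06,.07,.02)]); print((H>0).astype(int).tolist())
    # chips in tub
    w=P.reshape(-1,3); d=(w[:,:2]-TUB)@np.array([[np.cos(A),-np.sin(A)],[np.sin(A),np.cos(A)]])
    t=z0&(abs(d[:,0])<.098)&(abs(d[:,1])<.088)&(w[:,2]>.0125)&(w[:,2]<.05)
    N,l,st,ce=cv2.connectedComponentsWithStats(t.reshape(480,640).astype(np.uint8))
    for i in range(1,N):
        if st[i,4]>6: print("  in tub",st[i,4],d[l.ravel()==i].mean(0).round(3),w[l.ravel()==i,2].max().round(3))
E
```

```text
position: [0.4047, -0.0077, 0.2212]
wrist_force: [-0.1, 0.6, -1.8]
grasp_force: 118.1
top floor pts 7106 floor z 0.0017 x seen [-0.095  0.128]
[[0, 0, 0, 1, 1, 1], [0, 0, 0, 1, 1, 1], [1, 1, 1, 1, 1, 1], [1, 1, 1, 1, 1, 1], [1, 1, 1, 1, 1, 1], [1, 1, 1, 1, 1, 1], [1, 1, 1, 1, 1, 1], [1, 1, 1, 1, 1, 1], [1, 1, 1, 1, 1, 1], [1, 1, 1, 1, 1, 1], [1, 1, 1, 1, 1, 1]]
  in tub 160 [ 0.027 -0.059] 0.029
  in tub 62 [-0.029 -0.049] 0.028
  in tub 68 [-0.065 -0.052] 0.031
scene floor pts 2385 floor z -0.0001 x seen [-0.095  0.127]
[[1, 1, 1, 1, 1, 1], [1, 1, 1, 1, 1, 1], [1, 1, 1, 1, 1, 1], [1, 1, 1, 1, 1, 1], [1, 1, 1, 1, 1, 1], [1, 1, 1, 1, 1, 1], [1, 1, 1, 1, 1, 1], [1, 1, 1, 1, 1, 1], [1, 1, 1, 1, 1, 1], [1, 1, 1, 1, 1, 1], [1, 1, 1, 1, 1, 1]]
  in tub 21 [-0.025 -0.049] 0.022
  in tub 61 [ 0.031 -0.058] 0.027
  in tub 26 [0.028 0.014] 0.022
```

The pan floor is fully covered by the two depth views and there are no chips on it. Now I swing it back.

```bash
python3 -c "
from h import *
go([.4455,-.0475,.23],R.from_rotvec([-.211,3.133,-.001]))"
python3 inch.py '[[0,0.01,-0.06,0,0,0,0.1],[0,0.02,-0.19,0.003,0,0,0.1],[0,0.03,-0.34,0.006,0,0,0.1],[0,0.04,-0.49,0.01,0,0,0.1],[0,0.05,-0.64,0.012,0,0,0.1]]' | egrep 'pos|force'
python3 -c "
from h import *
go([.4455,-.0475,.23],R.from_rotvec([-.211,3.133,-.001]))"
```

```text
rv [-0.041  0.036 -1.621] d [-0.0428  0.0375 -0.0074] rows 8.6 q [-0.17 -0.21  1.81 -0.05  1.53 -0.26]
position: [0.4036, 0.003, 0.2198]
wrist_force: [0.7, 0.4, -2.2]
grasp_force: 118.1
rv [-0.01  -0.017 -0.978] d [-0.0655 -0.0024 -0.0107] rows 5.2 q [-0.18 -0.2   1.8  -0.01  1.55 -0.91]
```

```bash
python3 inch.py '[[0,0,-0.15,-0.01,0,-0.002,0.1],[0,-0.005,-0.3,-0.02,-0.001,-0.004,0.1],[-0.005,-0.01,-0.45,-0.03,-0.001,-0.006,0.1],[-0.007,-0.012,-0.6,-0.04,-0.001,-0.008,0.1],[-0.01,-0.015,-0.75,-0.05,-0.002,-0.01,0.1]]' | egrep 'pos|force'
python3 inch.py '[[0,0,-0.1,-0.003,0.012,0,0.1],[0,0,-0.18,-0.005,0.014,0,0.1],[0,0,-0.228,-0.006,0.014,0,0.1],[0,0,-0.228,-0.006,0.014,0,0.1]]' | egrep 'pos|force'
python3 -c "
from h import *
go([.4455,-.0475,.03],R.from_rotvec([-.211,3.133,-.001]))"
```

```text
position: [0.4355, -0.0362, 0.2295]
wrist_force: [0.4, -0.0, -1.3]
grasp_force: 118.1
position: [0.4427, -0.0226, 0.2295]
wrist_force: [-0.1, 0.0, -2.4]
grasp_force: 118.1
rv [-0.002 -0.001 -0.006] d [ 0.0005 -0.0246  0.1995] rows 3.2 q [-0.22 -0.13  1.72 -0.    1.55 -1.92]
```

```bash
python3 inch.py '[[-0.002,0,-0.006,0,-0.01,0.03,0.1],[-0.002,0,-0.006,0,-0.02,0.07,0.1],[-0.002,0,-0.006,0,-0.025,0.11,0.1],[-0.002,0,-0.006,0,-0.0246,0.15,0.1],[-0.002,0,-0.006,0,-0.0246,0.17,0.1]]' | egrep 'pos|force'
python3 - <<'E'
from h import *
go([.4455,-.0475,.0098],R.from_rotvec([-.211,3.133,-.001]))
c=cam("top"); P=cloud(c); s=r.observe(); q=P[140:300,280:395].reshape(-1,3); a=np.radians(7.9)
d=(q[:,:2]-[.4455,-.0475])@np.array([[np.cos(a),-np.sin(a)],[np.sin(a),np.cos(a)]])
for lo in (.06,.12,.18,.24):
  print(lo+.02,[np.median(q[(abs(d[:,0]-lo-.02)<.02)&(abs(d[:,1]-y)<.012),2]).round(4) for y in (-.04,0,.04)])
E
```

```text
position: [0.4451, -0.0472, 0.0578]
wrist_force: [0.0, -0.7, -1.5]
grasp_force: 118.0
rv [ 0.001 -0.002 -0.001] d [-0.0004 -0.0004  0.048 ] rows 0.8 q [-0.28  0.02  1.95 -0.    1.18 -1.98]
0.08 [np.float64(0.051), np.float64(0.0517), np.float64(0.4055)]
0.13999999999999999 [np.float64(0.051), np.float64(0.0511), np.float64(0.0509)]
0.19999999999999998 [np.float64(0.0506), np.float64(0.0506), np.float64(0.0506)]
0.26 [np.float64(0.0501), np.float64(0.0499), np.float64(0.0501)]
```

```bash
python3 inch.py '[[0,-0.003,0,0,0,0.015,0.1],[0,-0.005,0,0,0,0.03,0.1],[0,-0.006,0,0,0,0.038,0.1],[0,-0.006,0,0,0,0.042,0.1],[0,-0.006,0,0,0,0.044,0.1]]' | egrep 'pos|force'
python3 inch.py '[[0,0,0,0,0,0.001,0.1],[0,0,0,0,0,0.002,0.1],[0,0,0,0,0,0.003,0.1],[0,0,0,0,0,0.004,0.1],[0,0,0,0,0,0.004,0.1]]' | egrep 'pos|force'
```

```text
position: [0.4465, -0.047, 0.016]
wrist_force: [0.4, -0.2, -2.5]
grasp_force: 118.1
position: [0.4464, -0.047, 0.0119]
wrist_force: [0.6, -0.6, -2.0]
grasp_force: 118.1
```

```bash
python3 inch.py '[[0,0,0,0.001,0,0.001,0.1],[0,0,0,0.001,0,0.0018,0.1],[0,0,0,0.001,0,0.0024,0.1],[0,0,0,0.001,0,0.0024,0.1]]' | egrep 'pos|wrist'
python3 inch.py '[[0,0,0,0,0,0,0.2],[0,0,0,0,0,0,0.27],[0,0,0,0,0,0,0.35],[0,0,0,0,0,0,0.45],[0,0,0,0,0,0,0.47]]' 30
python3 inch.py '[[0,0,0,0,0,-0.01,0.47],[0,0,0,0,0,-0.03,0.47],[0,0,0,0,0,-0.07,0.47],[0,0,0,0,0,-0.12,0.47],[0,0,0,0,0,-0.16,0.47]]' | egrep 'time|pos|force'
python3 inch.py '[[0,0,0,0.04,0,-0.04,0.47],[0,0,0,0.06,0,-0.08,0.47],[0,0,0,0.06,0,-0.08,0.47]]' | egrep 'time|pos|force'
python3 - <<'E'
from h import *
c=cam("top"); P=cloud(c); P0=np.load("top1.npz")["P"]
def rect(P,u0,u1,v0,v1,zl,zh):
    q=P[v0:v1,u0:u1].reshape(-1,3); q=q[(q[:,2]>zl)&(q[:,2]<zh)]; return len(q),np.round(np.hstack([q.mean(0)]+[np.ravel(t) for t in cv2.minAreaRect(q[:,:2].astype(np.float32))]),4)
for n,a in dict(walls=(285,385,148,285,.014,.03),handle=(332,356,274,325,.025,.05),tub=(425,565,230,370,.07,.09),box=(125,192,240,315,.017,.03),chisel=(308,328,280,356,.005,.03),brush=(105,210,320,355,.008,.03),bottle=(435,490,140,190,.05,.16),fossil_in_box=(140,178,255,300,.010,.0165),hammer=(250,384,98,150,.01,.04)).items():
    print(n); print("  ",*rect(P0,*a)); print("  ",*rect(P,*a))
a=np.radians(7.9); q=P[140:300,280:395].reshape(-1,3); d=(q[:,:2]-[.4455,-.0475])@np.array([[np.cos(a),-np.sin(a)],[np.sin(a),np.cos(a)]])
for lo in (.06,.12,.18,.24): print(lo+.02,[np.median(q[(abs(d[:,0]-lo-.02)<.02)&(abs(d[:,1]-y)<.012),2]).round(4) for y in (-.04,0,.04)])
w=P.reshape(-1,3); d=(w[:,:2]-TUB)@np.array([[np.cos(A),-np.sin(A)],[np.sin(A),np.cos(A)]])
t=(abs(d[:,0])<.1)&(abs(d[:,1])<.09)&(w[:,2]>.0115)&(w[:,2]<.05)
N,l,st,ce=cv2.connectedComponentsWithStats(t.reshape(480,640).astype(np.uint8))
for i in range(1,N):
    if st[i,4]>6: print("tub",st[i],d[l.ravel()==i].mean(0).round(3),w[l.ravel()==i,2].max().round(3))
E
```

```text
position: [0.4454, -0.0471, 0.0096]
wrist_force: [0.5, 0.1, -1.4]
time_s: 25.15
position: [0.4455, -0.0472, 0.0096]
eef_rot: [-0.213, 3.127, -0.002]
wrist_force: [-0.2, -0.1, 1.0]
gripper_width: 0.469
grasp_force: 0.0
time_s: 25.78
position: [0.4442, -0.047, 0.1724]
wrist_force: [0.3, -0.1, -0.6]
grasp_force: 0.0
time_s: 26.15
position: [0.384, -0.0555, 0.2528]
wrist_force: [-0.2, -0.1, -0.3]
grasp_force: 0.0
walls
   1080 [ 0.5832 -0.0266  0.0204  0.6019 -0.0255  0.2686  0.1674  8.1325]
   691 [ 0.5651 -0.0305  0.0218  0.6032 -0.0248  0.2656  0.1676  7.7788]
handle
   473 [ 0.4361 -0.0483  0.0373  0.4372 -0.0483  0.0924  0.0229  7.9101]
   409 [ 0.4414 -0.0472  0.0375  0.4395 -0.0472  0.0898  0.0228  6.9759]
tub
   3132 [ 0.4296 -0.3498  0.0797  0.4328 -0.3457  0.2364  0.2179  4.7836]
   2949 [ 0.4363 -0.3553  0.0798  0.4329 -0.3456  0.2363  0.2175  4.7192]
box
   409 [0.4794 0.3404 0.0221 0.4797 0.3392 0.1205 0.102  7.8027]
   484 [0.4799 0.3406 0.0218 0.4796 0.3394 0.1202 0.1023 7.8598]
chisel
   531 [3.89700e-01 7.70000e-03 1.25000e-02 3.93100e-01 5.40000e-03 3.98000e-02
 1.56300
[... 570 characters left out ...]
.0841 0.0299 5.0631]
hammer
   1669 [ 0.7909 -0.0227  0.0214  0.8024  0.007   0.0999  0.2589  0.1154]
   1672 [ 7.90900e-01 -2.28000e-02  2.12000e-02  8.04300e-01  6.40000e-03
  2.59000e-01  1.01500e-01  8.92715e+01]
0.08 [np.float64(0.0036), np.float64(0.0033), np.float64(0.0036)]
0.13999999999999999 [np.float64(0.0036), np.float64(0.0035), np.float64(0.0039)]
0.19999999999999998 [np.float64(0.0037), np.float64(0.0038), np.float64(0.0041)]
0.26 [np.float64(0.0035), np.float64(0.0035), np.float64(0.0036)]
tub [502 275  22  16 161] [ 0.027 -0.059] 0.029
tub [474 282  10  10  76] [0.024 0.012] 0.025
tub [506 305  10   9  62] [-0.029 -0.049] 0.025
tub [509 323  11   9  72] [-0.065 -0.052] 0.027
```

```bash
python3 -c "
from station import r
print(r.job_done())"
```

```text
the job is handed in; nothing more can be done
None
```

The ammonite lies flat in the specimen box, all five chips are in the tub (four depth blobs, one the size of two chips), and the empty pan is back down flat within about 2 mm of where it stood. The tub, specimen box, brush, bottle and hammer measured unmoved; the chisel was partly hidden by the arm, and the filled box and nodules were not re-measured. I handed the job in at about 26 s, having viewed 11 pictures, one over the limit of 10.

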